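# Crank the detergent canister down to its pouring stop and bolt it

### The job

Take the crank of the canister tipper by its spinning grip and wind it clockwise (seen from above the grip) until the canister's cradle comes up against its pouring stop, without forcing the stop. Then let go and push the lock bolt on top of the stand fully down, so that the canister stays locked at the pouring angle; leave the jug, the bottle and the tray where they stand.

Things in the scene. Friction and masses are not known exactly. Their poses are not given: they have to be found in the camera images.
- tipper: grey steel stand bolted to the table: base plate 350 x 220 x 12 mm, two columns with the tipping cradle between. Origin on the table straight below the crank's gearbox; x points from the crank to the canister, y to the side to which the canister tips, z up. The front column (50 mm wide, 312 mm high) stands at x = 51 to 73 mm.
- crank_hub (a point): centre of the circle on which grip_mid runs, on the crank axis, 62 mm out from the slanting face of the gearbox (that face is centred above the stand's origin, 135 mm above the table). Its z axis is the crank axis, which leans 35 degrees from vertical towards the stand's -x; its y axis is level and is the stand's y.
- grip_mid (a point): middle of the black cylindrical grip (26 mm diameter, 70 mm long, its top 30 mm beyond this point), which spins freely on the end of the crank, on a circle of radius 55 mm about crank_hub, square to the crank axis. Its z axis runs along the grip towards its free end, parallel to the crank axis. The steel crank arm lies 42 mm below this point.
- crank (a joint): crank angle in rad, growing as it is wound clockwise seen looking down on the grip; starts between 0 and 3. Winding takes about 2 N at the grip. Nine turns tip the cradle by one turn, and the gear holds it where it is left. The stop comes somewhere between 7.5 and 11.5: its setting differs each time and is not reported, so it must be felt.
- cradle: the steel cradle that carries the white 120 x 160 x 240 mm detergent canister on two trunnions; origin on the trunnion axis 170 mm above the table, 90 mm along the stand's x; its z axis is upright at crank angle 0 and leans towards the stand's +y as it tips, by a ninth of the crank angle.
- stop_bar: fixed steel bar on the front column; its 12 mm stop pin is 120 mm to the +y side at trunnion height. A lug on the cradle's notched sector runs down onto it; then the crank goes hard: the push at the grip rises past 10 N within a few mm. More than 150 N on the pin (about 35 N at the grip) is forcing it. Origin as the stand's.
- bolt_top (a point): centre of the top face of the lock bolt's black knob (36 mm diameter, 19 mm high); the bolt stands upright 90 mm along the stand's x and this point is 345 mm above the table when the bolt is up.
- bolt (a joint): how far the lock bolt is pushed down, in m: 0 up (starts 0 to 0.002), 0.022 fully down. It takes 3.5 N and stays where it is left. Its 12 mm tip meets the rim of the cradle's sector after 4 mm and goes no deeper unless the 18 mm notch is under it, which is so only with the cradle at its stop (within 0.3 rad of crank).
- jug: clear mug-shaped measuring jug, 90 mm across, 100 mm high, on the table beside the crank, on the side to which the canister tips; origin under its centre
- softener: white bottle, 76 mm across, 210 mm high, on the table beyond the stand's rear end (away from the crank); origin under its centre
- peg_tray: grey open tray 150 x 100 x 60 mm, on the table beyond the stand's rear end, beside the bottle; origin under its centre
- guard (a point): middle of the underside of the steel splash guard that hangs over the crank, 281 mm above the table: a level plate 45 mm deep (along the stand's x) and 190 mm wide. A tool held upright on the grip would strike it or the column behind it: lean the tool with the grip.

How it is judged:
By the outcome, as a careful person would: the job done as asked, in the order asked, and still so for the second after the job is handed in, with the robot touching nothing.
It also fails if it takes over 64 s, if anything falls off the work surface, if the arm or the gripper's body presses on something with over 40 N, if the wrist force passes 120 N, or if a joint passes its speed limit or range.

### The arm

A 7-joint arm with a two-finger parallel gripper is mounted at the origin on the work surface. World frame = base frame: x ahead of the robot, y to its left, z up, the work surface at z = 0. Lengths are in m, angles in rad, forces in N, time in s.
With the tool pointing down it reaches from about 0.425 to 0.875 m from the base axis. Payload 4.7 kg.
Tool frame: the origin (TCP) lies at the very end of the fingers, on their centre line; the grasp point (between the pads) lies 19 mm behind it (env.grasp_offset is the distance from the TCP to the grasp point, in m); z points along the fingers, y is the line along which they close (so a half turn about z gives the same grasp; the last joint's range is limited). The gripper opens to 87 mm and grips with 3 to 60 N. Pads are 19 mm wide; open, the fingers measure 117 mm over their backs; the gripper's body (75 mm by 190 mm) begins 51 mm behind the grasp point.
Start: joints at [-1.093, 0.321, -0.07, 1.45, 0.023, 1.371, -0.057], TCP at [0.291, 0.581, 0.223] pointing down, gripper open.
Joint ranges: [-2.86, 2.86], [-0.3, 2.09], [-1.38, 1.24], [0.06, 2.45], [-1.56, 4.7], [0.09, 2.05], [-2.69, 2.69]. Speed limits (rad/s): [2.57, 2.57, 3.14, 3.14, 3.14, 3.14, 3.14].

### API

Orientations are given as a unit quaternion [x, y, z, w].
In Python, from bench import env, eyes gives the robot as it stands.
- The arm moves only by the tool jog_arm, never from a script. Its arguments are lists of equal length, an entry for each row: "twist": the turn, a rotation vector about the world's x, y, z in degrees, a list of three; "linear": the shift along the world's x, y, z in cm, a list of three; "jaw": the closure, from -1 (fully open) to 1 (shut). In form: {"twist": [[rx, ry, rz], ...], "linear": [[dx, dy, dz], ...], "jaw": [jaw, ...]}. A call has 1 to 12 rows; each row shifts and turns the commanded pose from where the row before left it; what a row does not reach is not made up. A row lasts 1/10 s, in which the tool goes at most 50 mm and 8.59 degrees, less where a joint would pass 70% of its speed; a pose out of reach is approached as far as the arm can. A call is refused whole if a number of a shift passes 5 or a number of a turn 8.59, either way. A call with a gripper value outside its range is refused whole. The fingers move at their own pace and stop on an object; the grip force is fixed at half the most. Time passes only in rows, so rows that do not move let the fingers close. It gives the time, the measured TCP pose, the force, the opening and the grip force at its end, in the units of the state.
- env.state(): the state, without advancing time (a new reading comes with each control period).
- eyes.get_image(name): name is "side" or "top" or "wrist"; returns a dict with "frame" (400x640x3 uint8, red, green, blue), "z_map" (400x640 float32, m along the optical axis (not along the pixel's ray), 0 where there is no reading), "camera_matrix" (3x3 intrinsics, pixels), "pose" (4x4, takes a point from camera to world coordinates). Camera axes: x right, y up, looking along -z (the intrinsics and any distortion apply to the point x, -y, -z); pixel columns grow to the right and rows downward; lengths in m; the calibration is good to about 2 mm. A picture is of the moment at which its call begins.
- env.sign_off(): hands the job in; it is judged then, once.
Trained networks look in a picture, given as the dict that the camera call returned (one of the last four; its "shot" number tells which), for a name from the list of things; names that differ only in an ending like _2 or _b are one class to them, and where a whole thing is asked for, a point or a joint stands for the part that bears it (a point fixed in the world has none). Each returns a list of dicts, best first, with "conf" (0 to 1); they miss things now and then, are a little off and sometimes report something else, mostly with a low value. They report only what shows in the picture. A call takes as long as a camera call.
- eyes.boxes_of(picture, query): "rect" ([left, top, right, bottom] in pixels, round what is visible of it).
- eyes.landmark_of(picture, query): "location" ([row, column] in pixels: a listed point, or the origin of a listed thing).
The state is a dict: "t": time; "joint_positions": joint angles; "joint_velocities": joint speeds; "tau": joint torques, N m; "tcp_pos": TCP position; "tool_rot": TCP orientation; "wrist_force": force on the tool from outside, world axes, zero at the start; "wrist_torque": the same for the moment, N m; "grip_width": opening from 0.0 (shut) to 1.0 (fully open); "gripper_force": force on a finger pad.
Only numpy, scipy, OpenCV 4.12 (cv2) and the standard library are available. Lean on these libraries where they do the work, as an engineer would, in place of code of your own. Each camera call takes 0.05 s, during which the arm holds its last target. There are 200 camera calls.

## Working session

There is one attempt and no reset: what is moved stays moved. The work goes in short steps, Python scripts to look and compute and a tool call to move; the robot and the scene stay as the last step left them, time stands still between calls to the robot, and variables do not carry over. Pictures are saved under pics/ and viewed, at most 10 in all, crops included, and the job is handed in when it is done.

Besides the shell and the picture viewer there is one more tool, called after "Call:" by a JSON object that holds its "fn" and its "kwargs". jog_arm: Moves the arm, as the interface text tells. Its arguments: {"type":"object","properties":{"twist":{"type":"array","items":{"type":"array","items":{"type":"number"}}},"linear":{"type":"array","items":{"type":"array","items":{"type":"number"}}},"jaw":{"type":"array","items":{"type":"number"}}},"required":["twist","linear","jaw"]}

```bash
mkdir -p pics; ls
cat > h.py <<'E'
import numpy as np, cv2
from bench import env, eyes
from scipy.spatial.transform import Rotation as R
def world(p,row,col,z=None):
    K=p["camera_matrix"];r,c=int(round(row)),int(round(col))
    if z is None:
        w=p["z_map"][max(r-1,0):r+2,max(c-1,0):c+2]; w=w[w>0]; z=np.median(w) if w.size else np.nan
    v=np.array([(col-K[0,2])/K[0,0]*z,-(row-K[1,2])/K[1,1]*z,-z,1])
    return (p["pose"]@v)[:3]
def ray(p,row,col):
    o=p["pose"][:3,3]; d=world(p,row,col,1.0)-o
    return o,d/np.linalg.norm(d)
E
python3 - <<'E'
from h import *
np.set_printoptions(precision=3,suppress=True)
s=env.state();print(s)
for n in ["side","top"]:
    p=eyes.get_image(n); cv2.imwrite(f"pics/{n}0.png",p["frame"][:,:,::-1])
    print(n,p["camera_matrix"],p["pose"],[k for k in p])
    for q in ["tipper","crank_hub","grip_mid","cradle","stop_bar","bolt_top","jug","softener","peg_tray","guard"]:
        for l in eyes.landmark_of(p,q)[:2]:
            print(q,l, world(p,*l["location"]))
E
```

```text
pics
{'t': 0.0, 'joint_positions': array([-1.093,  0.322, -0.07 ,  1.452,  0.023,  1.371, -0.057]), 'joint_velocities': array([-0.   , -0.   , -0.002,  0.001, -0.003,  0.002, -0.001]), 'tau': array([  0.   , -49.129,  -0.404, -31.253,  -0.064,   0.044,   0.   ]), 'tcp_pos': array([0.291, 0.581, 0.221]), 'tool_rot': array([ 0.23 ,  0.973, -0.001, -0.   ]), 'wrist_force': array([ 0.16 , -0.388, -0.176]), 'wrist_torque': array([-0.041,  0.036, -0.015]), 'gripper_force': 0.0, 'grip_width': 0.9943710739637974}
side [[410.809   0.    314.093]
 [  0.    410.809 200.725]
 [  0.      0.      1.   ]] [[ 0.96  -0.266  0.093  0.702]
 [ 0.282  0.91  -0.304 -0.358]
 [-0.004  0.318  0.948  1.2  ]
 [ 0.     0.     0.     1.   ]] ['frame', 'z_map', 'camera_matrix', 'pose', 'shot']
tipper {'location': [160.7, 301.2], 'conf': 0.7} [0.542 0.055 0.212]
grip_mid {'location': [118.0, 280.9], 'conf': 0.49} [0.452 0.161 0.212]
cradle {'location': [162.8, 287.7], 'conf': 0.76} [0.505 0.049 0.189]
bolt_top {'location': [135.7, 283.7], 'conf': 0.7} [0.506 0.049 0.345]
jug {'location': [179.7, 362.8], 'conf': 0.
[... 731 characters left out ...]
location': [253.8, 242.2], 'conf': 0.67} [0.45  0.163 0.215]
stop_bar {'location': [232.1, 259.3], 'conf': 0.59} [0.505 0.106 0.284]
bolt_top {'location': [227.5, 275.5], 'conf': 0.67} [0.515 0.059 0.342]
bolt_top {'location': [229.9, 286.6], 'conf': 0.63} [0.509 0.037 0.299]
jug {'location': [230.4, 286.2], 'conf': 0.71} [0.508 0.038 0.3  ]
jug {'location': [165.6, 256.9], 'conf': 0.63} [0.711 0.148 0.006]
softener {'location': [262.7, 375.8], 'conf': 0.63} [ 0.416 -0.188  0.21 ]
peg_tray {'location': [201.8, 378.1], 'conf': 0.77} [ 0.587 -0.221  0.006]
peg_tray {'location': [165.2, 260.2], 'conf': 0.5} [0.711 0.138 0.008]
guard {'location': [230.6, 261.4], 'conf': 0.69} [0.509 0.101 0.285]
```

Run:
```python
import cv2,numpy as np
a=cv2.imread("pics/top0.png")[130:330,180:440]; b=cv2.imread("pics/side0.png")[80:280,200:400]
cv2.imwrite("pics/c0.png",cv2.resize(a,(780,600),interpolation=cv2.INTER_CUBIC));cv2.imwrite("pics/c1.png",cv2.resize(b,(600,600),interpolation=cv2.INTER_CUBIC))
```

```text
(no output)
```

View pics/c0.png

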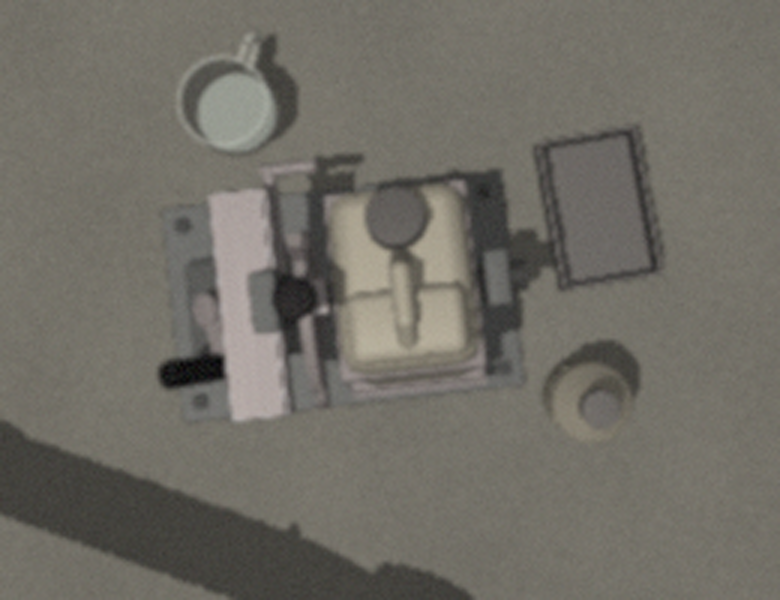

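View pics/c1.png

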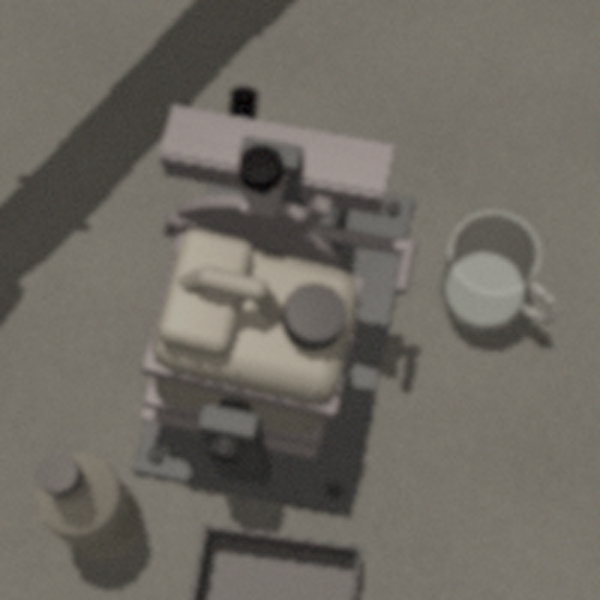

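The top view shows the stand's x pointing to the image right (world -y) and its y pointing up (world +x). The grip is the black cylinder at crop (190,370), partly under the pink guard. The bolt knob is at (294,297). The side view agrees: the knob is at (262,167) and the jug is on the +x side.

Run:
```python
from h import *
np.set_printoptions(precision=4,suppress=True)
def at(p,row,col,z):
    o,d=ray(p,row,col); return o+d*(z-o[2])/d[2]
p=eyes.get_image("top"); s=eyes.get_image("side")
T=lambda x,y:(130+y/3,180+x/3); S=lambda x,y:(80+y/3,200+x/3)
C=[at(p,*T(*c),.012) for c in [(165,208),(187,420),(523,383),(503,170)]]
G=[at(p,*T(*c),.285) for c in [(208,195),(268,188),(287,415),(232,420)]]
print("base",np.array(C)); print("guard",np.array(G))
for P,F,n,sl in((p,T,"top",(slice(215,245),slice(265,292))),(s,S,"side",(slice(120,150),slice(272,300)))):
    # knob: depth pixels with z ~ .345 
    K=P["camera_matrix"]; v,u=np.mgrid[0:400,0:640]; z=P["z_map"]
    W=np.stack([(u-K[0,2])/K[0,0]*z,-(v-K[1,2])/K[1,1]*z,-z,np.ones_like(z)],-1)@P["pose"].T; W=W[...,:3]
    m=np.zeros(z.shape,bool); m[sl]=1; k=m&(abs(W[...,2]-.345)<.006)&(P["frame"].mean(-1)<60)
    print(n,"knob",k.sum(),W[k].mean(0),np.ptp(W[k],0))
    g=(P["frame"].mean(-1)<60)&(W[...,2]>.15)&(W[...,2]<.275)&(abs(W[...,0]-.46)<.1)&(abs(W[...,1]-.16)<.1)
    print("grip",g.sum(),W[g].mean(0),W[g].min(0),W[g].max(0))
    pl=(abs(W[...,2]-.286)<.008)&(P["frame"].mean(-1)>80)&(abs(W[...,0]-.5)<.15)&(abs(W[...,1]-.1)<.07)
    if pl.sum()>20: print("guard",pl.sum(),W[pl].mean(0),cv2.minAreaRect(W[pl][:,:2].astype(np.float32)*1000))
c=np.array(C); xd=((c[2]-c[1])+(c[3]-c[0]))[:2]; xd/=np.linalg.norm(xd); print("xdir",xd,"len",np.linalg.norm(c[2]-c[1]),np.linalg.norm(c[1]-c[0]),"center",c.mean(0))
```

```text
base [[ 0.6077  0.2174  0.012 ]
 [ 0.3914  0.1992  0.012 ]
 [ 0.4191 -0.1424  0.012 ]
 [ 0.6355 -0.1297  0.012 ]]
guard [[0.5991 0.1293 0.285 ]
 [0.6034 0.0788 0.285 ]
 [0.4145 0.0675 0.285 ]
 [0.4116 0.1133 0.285 ]]
top knob 153 [0.5119 0.0548 0.3437] [0.0335 0.0313 0.01  ]
grip 206 [0.4578 0.1501 0.2068] [0.4384 0.0706 0.1645] [0.5506 0.1867 0.2737]
guard 1347 [0.5095 0.0995 0.2852] ((509.71990966796875, 86.96685028076172), (189.8326416015625, 74.61235046386719), 4.415256023406982)
side knob 153 [0.5126 0.0527 0.3441] [0.0331 0.031  0.0085]
grip 128 [0.4739 0.1251 0.2372] [0.4199 0.0607 0.1527] [0.5564 0.1834 0.275 ]
guard 1163 [0.5107 0.0983 0.2857] ((508.73956298828125, 86.43547058105469), (190.1409454345703, 76.18115234375), 4.62470817565918)
xdir [ 0.0804 -0.9968] len 0.3426999573027731 0.21704435548893977 center [0.5134 0.0361 0.012 ]
```

```bash
cat >> h.py <<'E'
np.set_printoptions(precision=3,suppress=True)
th=np.radians(4.5); sx=np.array([np.sin(th),-np.cos(th),0]); sy=np.array([np.cos(th),np.sin(th),0]); zz=np.array([0,0,1.])
O=np.array([.5052,.1435,0]); L=np.radians(35)
a=-np.sin(L)*sx+np.cos(L)*zz; e1=np.cos(L)*sx+np.sin(L)*zz
H=O+.135*zz+.062*a
def mid(phi): return H+.055*(np.cos(phi)*e1+np.sin(phi)*sy)
def cloud(P):
    K=P["camera_matrix"]; v,u=np.mgrid[0:400,0:640]; z=P["z_map"]
    return (np.stack([(u-K[0,2])/K[0,0]*z,-(v-K[1,2])/K[1,1]*z,-z,np.ones_like(z)],-1)@P["pose"].T)[...,:3]
def toolR(lean):  # tool z = down, leaned; tool y = +sy
    l=np.radians(lean); z=np.sin(l)*sx-np.cos(l)*zz; y=sy
    return np.column_stack([np.cross(y,z),y,z])
def grips(P):
    W=cloud(P); g=(P["frame"].mean(-1)<60)&(np.linalg.norm(W-H,axis=-1)<.11); X=W[g]
    best=[]
    for phi in np.radians(np.arange(0,360,3)):
        d=X-mid(phi); h=d@a; r=np.linalg.norm(d-np.outer(h,a),axis=1)
        best.append((np.sum((h>-.035)&(h<.034)&(r<.017)),np.degrees(phi)))
    return sorted(best)[::-1][:4]
E
python3 - <<'E'
from h import *
print("H",H,"a",a)
for n in("top","side"):
    P=eyes.get_image(n); b=grips(P); print(n,b)
    W=cloud(P);m=mid(np.radians(b[0][1]));d=W-m;h=d@a;r=np.linalg.norm(d-h[...,None]*a,axis=-1);k=(h>-.04)&(h<.04)&(r<.02)&(P["frame"].mean(-1)<60)
    print(m,h[k].max(),np.median(r[k]),(d[k]@e1).mean(),(d[k]@sy).mean(),np.ptp(d[k]@sy))
s=env.state();Rc=R.from_quat(s["tool_rot"])
print(np.degrees((R.from_matrix(toolR(38))*Rc.inv()).as_rotvec()))
E
```

```text
H [0.502 0.179 0.186] a [-0.045  0.572  0.819]
top [(np.int64(176), np.float64(291.0)), (np.int64(176), np.float64(288.0)), (np.int64(176), np.float64(285.0)), (np.int64(173), np.float64(294.0))]
[0.452 0.159 0.197] 0.034617721719911905 0.008001376210313755 0.002010541586270455 -0.0016288766665511476 0.0246065618544445
side [(np.int64(67), np.float64(294.0)), (np.int64(67), np.float64(291.0)), (np.int64(67), np.float64(288.0)), (np.int64(67), np.float64(285.0))]
[0.454 0.157 0.199] 0.03433147997795446 0.006078484354022723 0.0001532585349800582 -0.003596024212537469 0.02123251594586196
[-32.907 -22.157 -56.675]
```

Run:
```python
from h import *
m=mid(np.radians(289)); tz=toolR(38)[:,2]; g=m+.012*a; T=g+.019*tz; P=T-.12*tz
s=env.state()
print(m,T,P,tz,"delta cm",(P-np.array([.291,.581,.223]))*100, (T-P)*100)
```

```text
[0.452 0.16  0.196] [0.452 0.155 0.191] [0.446 0.229 0.285] [ 0.048 -0.614 -0.788] delta cm [ 15.53  -35.19    6.248] [ 0.58  -7.365 -9.456]
```

Call:
{"fn": "jog_arm", "kwargs": {"twist": [[-3.29,-2.22,-5.67],[-3.29,-2.22,-5.67],[-3.29,-2.22,-5.67],[-3.29,-2.22,-5.67],[-3.29,-2.22,-5.67],[-3.29,-2.22,-5.67],[-3.29,-2.22,-5.67],[-3.29,-2.22,-5.67],[-3.29,-2.22,-5.67],[-3.29,-2.22,-5.67]], "linear": [[1.5,-2.5,2],[1.5,-2.5,2],[1.5,-2.5,2],[1.5,-2.5,1],[1.5,-2.5,1],[1.5,-2.5,0],[1.5,-2.5,0],[1.5,-2.5,0],[1.5,-2.5,0],[1.5,-2.5,0]], "jaw": [-1,-1,-1,-1,-1,-1,-1,-1,-1,-1]}}

```text
t: 2.3
tcp_pos: [0.441, 0.331, 0.3027]
tool_rot: [0.643, 0.693, -0.221, 0.24]
wrist_force: [-0.3, 0.4, 0.3]
grip_width: 1.002
gripper_force: 0.0
```

```bash
cat >> h.py <<'E'
def report(target,lean=38):
    s=env.state();Rc=R.from_quat(s["tool_rot"])
    print("t",s["t"],"tcp",s["tcp_pos"],"d cm",(target-s["tcp_pos"])*100,"rot deg",np.degrees((R.from_matrix(toolR(lean))*Rc.inv()).as_rotvec()),"F",s["wrist_force"],"q",s["joint_positions"],"w",s["grip_width"])
E
python3 -c "
from h import *
report(np.array([.446,.229,.285]))"
```

```text
t 2.3 tcp [0.441 0.331 0.303] d cm [  0.497 -10.197  -1.772] rot deg [0.095 0.141 0.173] F [-0.271  0.442  0.32 ] q [-1.106  0.429  0.207  1.314  0.371  1.896 -0.79 ] w 1.0024384774172397
```

Call:
{"fn": "jog_arm", "kwargs": {"twist": [[0,0,0],[0,0,0],[0,0,0],[0,0,0],[0,0,0]], "linear": [[0.1,-2.6,-0.5],[0.1,-2.6,-0.5],[0.1,-2.6,-0.4],[0.2,-2.4,-0.4],[0,0,0]], "jaw": [-1,-1,-1,-1,-1]}}

```text
t: 2.8
tcp_pos: [0.4463, 0.2256, 0.285]
tool_rot: [0.644, 0.692, -0.222, 0.239]
wrist_force: [-0.5, -0.4, 0.7]
grip_width: 0.999
gripper_force: 0.0
```

```bash
python3 -c "
from h import *
report(np.array([.446,.229,.285]))
P=eyes.get_image('wrist');cv2.imwrite('pics/w1.png',P['frame'][:,:,::-1]);print(grips(P))
for l in eyes.landmark_of(P,'grip_mid')[:2]: print(l,world(P,*l['location']))
W=cloud(P)
k=(P['frame'].mean(-1)<60)&(np.linalg.norm(W-mid(np.radians(289)),axis=-1)<.05);X=W[k]-H
h=X@a;print(k.sum(),h.max());t=X[h>np.percentile(h,98)-.006];print('end disc e1,sy',(t@e1).mean(),(t@sy).mean(),np.ptp(t@e1),np.ptp(t@sy))
"
```

```text
t 2.8 tcp [0.446 0.226 0.285] d cm [-0.03   0.34   0.004] rot deg [0.076 0.069 0.301] F [-0.469 -0.364  0.728] q [-1.05   0.273  0.238  1.553  0.424  1.778 -0.742] w 0.9985054771919131
[(np.int64(1209), np.float64(288.0)), (np.int64(1209), np.float64(285.0)), (np.int64(1209), np.float64(282.0)), (np.int64(1209), np.float64(279.0))]
{'location': [190.2, 313.1], 'conf': 0.95} [0.45  0.189 0.215]
1209 0.033470100710117676
end disc e1,sy 0.010709376321793529 -0.052793188593061424 0.02399041882542794 0.024277167517263616
```

View pics/w1.png

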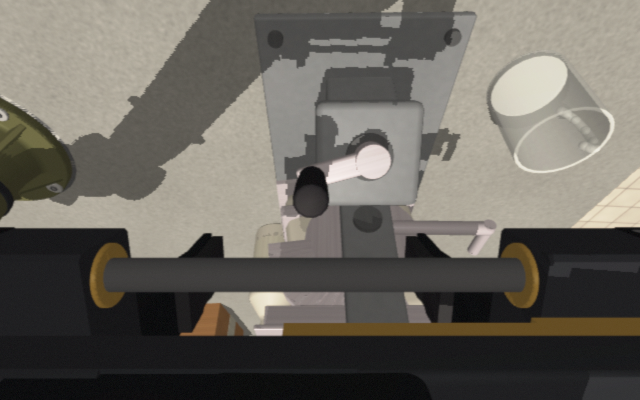

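The wrist view shows the grip end at pixel (310,190), between the open fingers. The crank arm runs to the hub at (373,160), and the jug is clear on the right. The end-disc measurement gives a radius of 54 mm and φ≈281.5°.

```bash
python3 -c "
from h import *
m=mid(np.radians(281.5)); tz=toolR(38)[:,2]; T=m+.012*a+.019*tz
print(m); report(T)
s=env.state(); d=s['tcp_pos']-T; print('perp',(d-(d@tz)*tz)*100,'along',d@tz)"
```

```text
[0.449 0.166 0.192]
t 2.9 tcp [0.446 0.229 0.285] d cm [ 0.397 -6.838 -9.781] rot deg [-0.052  0.049  0.045] F [0.193 0.231 0.517] q [-1.052  0.275  0.235  1.55   0.422  1.778 -0.742] w 0.9955153716264498
perp [ 0.179 -0.48   0.385] along -0.11924000179650038
```

Call:
{"fn": "jog_arm", "kwargs": {"twist": [[0,0,0],[0,0,0],[0,0,0],[0,0,0],[0,0,0],[0,0,0],[0,0,0],[0,0,0]], "linear": [[-0.2,0.5,-0.4],[0.1,-1.2,-1.6],[0.1,-1.2,-1.6],[0.1,-1.2,-1.6],[0.1,-1.2,-1.6],[0.1,-1.2,-1.5],[0.1,-1.3,-1.5],[0,0,0]], "jaw": [-1,-1,-1,-1,-1,-1,-1,-1]}}

```text
t: 3.7
tcp_pos: [0.4488, 0.1605, 0.1849]
tool_rot: [0.641, 0.694, -0.223, 0.239]
wrist_force: [-0.6, 0.5, -0.4]
grip_width: 0.999
gripper_force: 0.0
```

```bash
python3 -c "
from h import *
m=mid(np.radians(281.5)); tz=toolR(38)[:,2]; report(m+.012*a+.019*tz)"
```

```text
t 3.7 tcp [0.449 0.161 0.185] d cm [0.095 0.042 0.204] rot deg [ 0.177 -0.117  0.038] F [-0.607  0.511 -0.445] q [-1.001  0.26   0.258  1.779  0.444  1.554 -0.768] w 0.9989979626556492
```

Call:
{"fn": "jog_arm", "kwargs": {"twist": [[0,0,0],[0,0,0],[0,0,0],[0,0,0],[0,0,0],[0,0,0]], "linear": [[0,0,0.1],[0,0,0.1],[0,0,0],[0,0,0],[0,0,0],[0,0,0]], "jaw": [1,1,1,1,1,1]}}

```text
t: 4.3
tcp_pos: [0.4499, 0.1615, 0.1887]
tool_rot: [0.642, 0.694, -0.221, 0.239]
wrist_force: [0.4, -0.2, 0.2]
grip_width: 0.541
gripper_force: 0.0
```

```bash
cat >> h.py <<'E'
def est():
    "phi, radius, along of the grasp point minus hub"
    s=env.state(); g=s["tcp_pos"]-.019*R.from_quat(s["tool_rot"]).as_matrix()[:,2]-H
    F=s["wrist_force"]; ph=np.arctan2(g@sy,g@e1); tan=np.sin(ph)*e1-np.cos(ph)*sy; rad=np.cos(ph)*e1+np.sin(ph)*sy
    print("t",s["t"],"phi",np.degrees(ph)%360,"r",np.hypot(g@sy,g@e1),"h",g@a,"Ftan",F@tan,"Frad",F@rad,"Fa",F@a,"w",s["grip_width"],"gf",s["gripper_force"],"q",s["joint_positions"])
    return np.degrees(ph)%360
E
python3 -c "
from h import *
est()"
```

```text
t 4.3 phi 282.14582486787793 r 0.05500471821488783 h 0.013756986340687236 Ftan -0.3780453825728203 Frad -0.27660251135368424 Fa 0.06241324037089671 w 0.5410258102584524 gf 0.0 q [-1.001  0.256  0.258  1.775  0.445  1.558 -0.766]
```

Call:
{"fn": "jog_arm", "kwargs": {"twist": [[0,0,0],[0,0,0],[0,0,0],[0,0,0],[0,0,0]], "linear": [[0,0,0],[0,0,0],[0,0,0],[0,0,0],[0,0,0]], "jaw": [1,1,1,1,1]}}

```text
t: 4.8
tcp_pos: [0.449, 0.1613, 0.1886]
tool_rot: [0.642, 0.694, -0.222, 0.239]
wrist_force: [-5.8, 0.0, 2.3]
grip_width: 0.291
gripper_force: 30.0
```

```bash
cat >> h.py <<'E'
def table(phi0,step,n):
    acc=np.zeros(3); out=[]
    for i in range(1,n+1):
        d=np.round((mid(np.radians(phi0-step*i))-mid(np.radians(phi0)))*100-acc,2); acc+=d; out.append(d.tolist())
    print(out)
def tilt(P):
    W=cloud(P)-O; X=np.stack([W@sx,W@sy,W[...,2]],-1)
    for lo,hi in((.11,.2),):
        k=(X[...,0]>lo)&(X[...,0]<hi)&(abs(X[...,1])<.1)&(X[...,2]>.2)
        Y=X[k]; print("n",len(Y),"z range",np.percentile(Y[:,2],[2,50,98]))
        # z against y profile
        for y in np.arange(-.09,.1,.015):
            m=abs(Y[:,1]-y)<.005
            if m.sum()>5: print(round(y,3),np.percentile(Y[m,2],[10,25,50,75,90]))
E
python3 -c "
from h import *
p=est();table(p,10,12);table(p-120,10,12)
tilt(eyes.get_image('top'))"
```

```text
t 4.8 phi 282.0033923589575 r 0.05583411349656432 h 0.013539614320594667 Ftan 0.28787393182761534 Frad 5.8150371476848335 Fa 2.198180930932495 w 0.29054811237542066 gf 29.98301626648754 q [-1.001  0.256  0.258  1.776  0.444  1.56  -0.766]
[[-0.18, 0.77, -0.55], [-0.01, 0.78, -0.54], [0.16, 0.78, -0.54], [0.31, 0.75, -0.51], [0.47, 0.7, -0.46], [0.61, 0.63, -0.4], [0.72, 0.53, -0.33], [0.83, 0.42, -0.25], [0.89, 0.3, -0.16], [0.94, 0.17, -0.07], [0.96, 0.03, 0.03], [0.95, -0.1, 0.12]]
[[0.9, -0.24, 0.21], [0.84, -0.36, 0.3], [0.74, -0.48, 0.38], [0.62, -0.58, 0.44], [0.49, -0.66, 0.49], [0.34, -0.73, 0.52], [0.18, -0.77, 0.55], [0.01, -0.78, 0.55], [-0.15, -0.78, 0.53], [-0.32, -0.75, 0.51], [-0.47, -0.7, 0.46], [-0.61, -0.62, 0.4]]
n 2146 z range [0.218 0.27  0.307]
-0.075 [0.222 0.228 0.23  0.233 0.235]
-0.06 [0.246 0.252 0.271 0.278 0.282]
-0.045 [0.272 0.281 0.283 0.286 0.29 ]
-0.03 [0.264 0.278 0.281 0.284 0.307]
-0.015 [0.25  0.277 0.279 0.283 0.307]
0.0 [0.246 0.25  0.267 0.279 0.305]
0.015 [0.243 0.247 0.25  0.253 0.302]
0.03 [0.242 0.245 0.247 0.25  0.263]
0.045 [0.24  0.243 0.259 0.275 0.277]
0.06 [0.237 0.242 0.271 0.274 0.276]
0.075 [0.232 0.239 0.244 0.271 0.273]
0.09 [0.205 0.206 0.223 0.227 0.231]
```

Call:
{"fn": "jog_arm", "kwargs": {"twist": [[0,0,0],[0,0,0],[0,0,0],[0,0,0],[0,0,0],[0,0,0],[0,0,0],[0,0,0],[0,0,0],[0,0,0],[0,0,0],[0,0,0]], "linear": [[-0.18,0.77,-0.55],[-0.01,0.78,-0.54],[0.16,0.78,-0.54],[0.31,0.75,-0.51],[0.47,0.7,-0.46],[0.61,0.63,-0.4],[0.72,0.53,-0.33],[0.83,0.42,-0.25],[0.89,0.3,-0.16],[0.94,0.17,-0.07],[0.96,0.03,0.03],[0.95,-0.1,0.12]], "jaw": [1,1,1,1,1,1,1,1,1,1,1,1]}}

```text
t: 6.05
tcp_pos: [0.5165, 0.2209, 0.1509]
tool_rot: [0.641, 0.695, -0.22, 0.239]
wrist_force: [-2.0, 4.0, -1.7]
grip_width: 0.289
gripper_force: 30.0
```

```bash
python3 -c "
from h import *
est();tilt(eyes.get_image('top'))"
```

```text
t 6.05 phi 162.31976508521646 r 0.05703614109515587 h 0.013777787492283148 Ftan -2.9462715007812643 Frad 3.6243313459388684 Fa 0.9608545244714204 w 0.28863501021056875 gf 29.98546274844557 q [-0.967  0.468  0.257  1.576  0.404  1.533 -0.735]
n 2184 z range [0.208 0.257 0.308]
-0.075 [0.201 0.203 0.205 0.207 0.21 ]
-0.06 [0.233 0.237 0.243 0.246 0.248]
-0.045 [0.254 0.258 0.262 0.265 0.266]
-0.03 [0.263 0.284 0.288 0.291 0.294]
-0.015 [0.259 0.288 0.291 0.294 0.297]
0.0 [0.276 0.282 0.285 0.289 0.307]
0.015 [0.247 0.275 0.278 0.283 0.308]
0.03 [0.238 0.243 0.245 0.25  0.303]
0.045 [0.232 0.236 0.239 0.243 0.296]
0.06 [0.227 0.232 0.239 0.259 0.263]
0.075 [0.221 0.227 0.256 0.259 0.261]
0.09 [0.215 0.219 0.251 0.254 0.255]
```

Call:
{"fn": "jog_arm", "kwargs": {"twist": [[0,0,0],[0,0,0],[0,0,0],[0,0,0],[0,0,0],[0,0,0],[0,0,0],[0,0,0],[0,0,0],[0,0,0],[0,0,0],[0,0,0]], "linear": [[0.9,-0.24,0.21],[0.84,-0.36,0.3],[0.74,-0.48,0.38],[0.62,-0.58,0.44],[0.49,-0.66,0.49],[0.34,-0.73,0.52],[0.18,-0.77,0.55],[0.01,-0.78,0.55],[-0.15,-0.78,0.53],[-0.32,-0.75,0.51],[-0.47,-0.7,0.46],[-0.61,-0.62,0.4]], "jaw": [1,1,1,1,1,1,1,1,1,1,1,1]}}

```text
t: 7.3
tcp_pos: [0.54, 0.1463, 0.2042]
tool_rot: [0.642, 0.695, -0.22, 0.237]
wrist_force: [-5.8, 9.0, -5.7]
grip_width: 0.29
gripper_force: 30.0
```

```bash
python3 -c "
from h import *
est();table(42,10,7)
for n in ('top','side'):
    P=eyes.get_image(n);cv2.imwrite('pics/%s2.png'%n,P['frame'][:,:,::-1])
    for l in eyes.boxes_of(P,'stop_bar')[:2]: print(n,l)
a=cv2.imread('pics/top2.png')[130:330,180:440]; b=cv2.imread('pics/side2.png')[80:280,200:400]
cv2.imwrite('pics/c2.png',np.hstack([cv2.resize(a[20:150,50:180],(400,400),interpolation=3),cv2.resize(b[10:140,30:160],(400,400),interpolation=3)]))
"
```

```text
t 7.3 phi 42.07763097580562 r 0.052172543553198364 h 0.013669930486735616 Ftan -3.621956000307873 Frad -11.541117230694628 Fa 0.7349130970080093 w 0.29019525125105916 gf 29.98836989980191 q [-0.898  0.367  0.3    1.604  0.453  1.547 -0.614]
[[-0.73, -0.53, 0.33], [-0.82, -0.42, 0.25], [-0.9, -0.3, 0.16], [-0.94, -0.17, 0.07], [-0.95, -0.04, -0.03], [-0.95, 0.1, -0.12], [-0.9, 0.24, -0.22]]
top {'rect': [268.0, 184.5, 286.2, 220.1], 'conf': 0.67}
side {'rect': [325.5, 159.2, 342.7, 177.8], 'conf': 0.52}
```

View pics/c2.png

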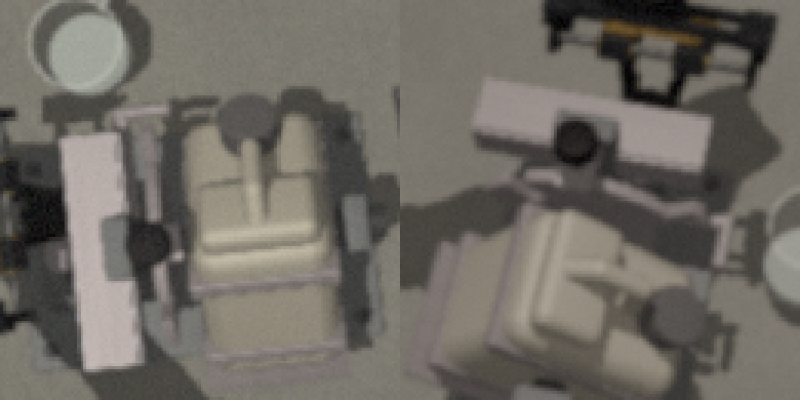

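The picture shows the canister tipped about 35° towards +y. The stop bar is at top crop (140,110), and the sector plate edge runs from (150,130) to (170,320). I'll look for the lug in the depth data.

```bash
python3 -c "
from h import *
for n in ('top','side'):
    P=eyes.get_image(n);W=cloud(P)-O;X=np.stack([W@sx,W@sy,W[...,2]],-1)
    k=(X[...,0]>.068)&(X[...,0]<.115)&(X[...,1]>.02)&(X[...,1]<.16)&(X[...,2]>.1)&(X[...,2]<.33)
    Y=X[k]*1000
    print(n,len(Y))
    for y in range(20,160,7):
        m=abs(Y[:,1]-y)<3.5
        print(y,sorted([(int(r[2]),int(r[0])) for r in Y[m]],reverse=True)[:9])
"
```

```text
top 357
20 [(307, 69), (303, 71), (280, 71), (270, 92), (269, 85), (267, 90), (266, 87), (266, 84), (256, 70)]
27 [(308, 69), (295, 70), (279, 69), (279, 68), (273, 86), (270, 85), (267, 90), (267, 88), (266, 90)]
34 [(286, 68), (274, 68), (271, 83), (270, 68), (268, 83), (266, 68), (265, 90), (265, 88), (264, 91)]
41 [(287, 69), (285, 68), (284, 68), (265, 84), (265, 68), (264, 91), (263, 84), (263, 83), (262, 88)]
48 [(284, 69), (278, 68), (263, 92), (263, 89), (261, 69), (261, 68), (260, 87), (259, 84), (258, 89)]
55 [(276, 68), (273, 68), (272, 68), (259, 87), (257, 90), (253, 92), (253, 91), (253, 84), (253, 84)]
62 [(287, 68), (287, 68), (283, 68), (268, 68), (265, 68), (253, 85), (253, 84), (252, 89), (250, 92)]
69 [(281, 68), (281, 68), (280, 68), (266, 68), (262, 68), (261, 68), (249, 92), (246, 87), (243, 92)]
76 [(278, 68), (277, 68), (258, 69), (258, 68), (250, 91), (249, 68), (247, 90), (246, 88), (246, 83)]
83 [(285, 68), (275, 68), (272, 68), (267, 68), (253, 87), (253, 87), (252, 82), (251, 89), (251, 84)]
90 [(285, 68), (285, 68), (269, 68), (264, 68), (260, 88), (26
[... 1261 characters left out ...]
(284, 68), (280, 68), (277, 68), (275, 69), (273, 69), (261, 69), (258, 69), (257, 69)]
83 [(285, 68), (281, 68), (276, 68), (276, 68), (272, 68), (269, 68), (265, 68), (263, 68), (262, 69)]
90 [(283, 68), (278, 68), (273, 68), (272, 68), (270, 69), (267, 68), (264, 68), (261, 68), (260, 68)]
97 [(264, 85), (258, 85), (258, 84), (258, 82), (257, 88), (256, 92), (256, 90), (256, 86), (253, 93)]
104 [(254, 93)]
111 [(177, 76), (175, 93), (175, 78), (174, 90)]
118 [(182, 72), (181, 101), (181, 100), (180, 94), (180, 94), (180, 86), (180, 82), (180, 76), (180, 70)]
125 [(182, 91), (180, 96), (180, 72), (179, 87), (179, 84), (179, 69), (178, 101), (178, 98), (178, 93)]
132 []
139 []
146 []
153 []
```

Depth shows the pin at y≈120 mm with its top at z≈180 mm. The lug is at y 80–104 mm and z≈250–260 mm, so its lower face is about 37° above level. That leaves roughly 300° of crank. Next I'll recentre the circle and wind another 120°.

```bash
python3 -c "
from h import *
table(42,10,12);table(-78,10,12)"
```

```text
[[-0.73, -0.53, 0.33], [-0.82, -0.42, 0.25], [-0.9, -0.3, 0.16], [-0.94, -0.17, 0.07], [-0.95, -0.04, -0.03], [-0.95, 0.1, -0.12], [-0.9, 0.24, -0.22], [-0.84, 0.36, -0.3], [-0.74, 0.48, -0.37], [-0.62, 0.58, -0.44], [-0.49, 0.67, -0.49], [-0.34, 0.72, -0.53]]
[[-0.18, 0.77, -0.55], [-0.01, 0.78, -0.54], [0.16, 0.78, -0.54], [0.31, 0.75, -0.51], [0.47, 0.7, -0.46], [0.61, 0.62, -0.4], [0.72, 0.54, -0.33], [0.83, 0.42, -0.25], [0.89, 0.3, -0.16], [0.95, 0.17, -0.07], [0.95, 0.03, 0.03], [0.95, -0.1, 0.12]]
```

Call:
{"fn": "jog_arm", "kwargs": {"twist": [[0,0,0],[0,0,0],[0,0,0],[0,0,0],[0,0,0],[0,0,0],[0,0,0],[0,0,0],[0,0,0],[0,0,0],[0,0,0],[0,0,0]], "linear": [[-0.8,-0.47,0.28],[-0.89,-0.36,0.2],[-0.97,-0.23,0.12],[-0.94,-0.17,0.07],[-0.95,-0.04,-0.03],[-0.95,0.1,-0.12],[-0.9,0.24,-0.22],[-0.84,0.36,-0.3],[-0.74,0.48,-0.37],[-0.62,0.58,-0.44],[-0.49,0.67,-0.49],[-0.34,0.72,-0.53]], "jaw": [1,1,1,1,1,1,1,1,1,1,1,1]}}

```text
t: 8.8
tcp_pos: [0.4481, 0.1627, 0.1874]
tool_rot: [0.642, 0.694, -0.221, 0.24]
wrist_force: [5.2, -0.0, 1.4]
grip_width: 0.289
gripper_force: 30.0
```

```bash
python3 -c "
from h import *
est()"
```

```text
t 8.8 phi 279.96481074401004 r 0.0562855006444023 h 0.013465143805185271 Ftan -2.051359188995917 Frad -4.87875707547951 Fa 0.8935765505633912 w 0.28889941138296477 gf 29.98399623669684 q [-0.997  0.257  0.249  1.777  0.445  1.559 -0.773]
```

Call:
{"fn": "jog_arm", "kwargs": {"twist": [[0,0,0],[0,0,0],[0,0,0],[0,0,0],[0,0,0],[0,0,0],[0,0,0],[0,0,0],[0,0,0],[0,0,0]], "linear": [[-0.13,0.77,-0.55],[0.04,0.78,-0.54],[0.16,0.78,-0.54],[0.31,0.75,-0.51],[0.47,0.7,-0.46],[0.61,0.62,-0.4],[0.72,0.54,-0.33],[0.83,0.42,-0.25],[0.89,0.3,-0.16],[0.95,0.17,-0.07]], "jaw": [1,1,1,1,1,1,1,1,1,1]}}

```text
t: 9.8
tcp_pos: [0.4968, 0.2223, 0.1487]
tool_rot: [0.642, 0.694, -0.221, 0.239]
wrist_force: [-3.0, 3.3, 4.2]
grip_width: 0.289
gripper_force: 30.0
```

```bash
cat >> h.py <<'E'
def lug():
    out=[]
    for n in ('top','side'):
        P=eyes.get_image(n);W=cloud(P)-O;X=np.stack([W@sx,W@sy,W[...,2]],-1)
        k=(X[...,0]>.078)&(X[...,0]<.096)&(X[...,1]>.02)&(X[...,1]<.16)&(X[...,2]>.14)&(X[...,2]<.33)
        out.append(X[k]*1000)
    Y=np.vstack(out)
    for y in range(60,150,5):
        m=abs(Y[:,1]-y)<2.5
        if m.any(): print(y,[int(v) for v in np.percentile(Y[m,2],[5,25,50,75,95])],m.sum())
E
python3 -c "
from h import *
est();lug()"
```

```text
t 9.8 phi 182.15494138500995 r 0.058016036871095786 h 0.013612114126864534 Ftan -2.7551933257649197 Frad 0.5822780009696031 Fa 5.452891159836466 w 0.28863949859692684 gf 29.998829578980803 q [-0.982  0.445  0.242  1.613  0.405  1.535 -0.768]
60 [182, 203, 232, 250, 252] 44
65 [189, 208, 233, 245, 249] 37
70 [194, 211, 231, 241, 244] 33
75 [193, 203, 231, 236, 239] 30
80 [195, 207, 225, 228, 231] 29
85 [197, 209, 218, 222, 229] 27
90 [197, 204, 210, 214, 217] 23
95 [195, 201, 204, 206, 208] 20
100 [194, 203, 206, 207, 209] 22
105 [203, 206, 209, 210, 211] 21
110 [199, 206, 209, 210, 211] 20
115 [176, 191, 207, 210, 213] 27
120 [177, 180, 208, 212, 215] 32
125 [173, 175, 204, 208, 213] 24
```

The lug's upper face is now at about 20° with the pin below it, so I estimate 70–110° of crank remain. I'll wind 50°, then creep.

```bash
python3 -c "
from h import *
table(182,10,5);table(132,3,30)"
```

```text
[[0.96, 0.03, 0.03], [0.94, -0.1, 0.12], [0.91, -0.24, 0.22], [0.83, -0.36, 0.3], [0.74, -0.48, 0.37]]
[[0.2, -0.16, 0.13], [0.19, -0.18, 0.13], [0.18, -0.18, 0.13], [0.16, -0.19, 0.14], [0.16, -0.19, 0.15], [0.14, -0.2, 0.15], [0.12, -0.21, 0.15], [0.12, -0.22, 0.16], [0.1, -0.22, 0.15], [0.08, -0.22, 0.16], [0.07, -0.23, 0.17], [0.06, -0.23, 0.16], [0.04, -0.23, 0.17], [0.02, -0.23, 0.16], [0.02, -0.24, 0.17], [-0.01, -0.24, 0.16], [-0.02, -0.23, 0.16], [-0.03, -0.24, 0.17], [-0.05, -0.23, 0.16], [-0.06, -0.23, 0.16], [-0.08, -0.23, 0.15], [-0.1, -0.23, 0.15], [-0.1, -0.22, 0.15], [-0.12, -0.22, 0.15], [-0.14, -0.21, 0.14], [-0.14, -0.21, 0.14], [-0.16, -0.2, 0.13], [-0.18, -0.19, 0.12], [-0.18, -0.19, 0.12], [-0.2, -0.18, 0.12]]
```

Call:
{"fn": "jog_arm", "kwargs": {"twist": [[0,0,0],[0,0,0],[0,0,0],[0,0,0],[0,0,0],[0,0,0]], "linear": [[0.96,0.03,0.03],[0.94,-0.1,0.12],[0.91,-0.24,0.22],[0.83,-0.36,0.3],[0.74,-0.48,0.37],[0,0,0]], "jaw": [1,1,1,1,1,1]}}

```text
t: 10.5
tcp_pos: [0.5421, 0.2082, 0.1611]
tool_rot: [0.643, 0.693, -0.22, 0.24]
wrist_force: [0.7, 2.6, 5.3]
grip_width: 0.288
gripper_force: 30.0
```

```bash
python3 -c "
from h import *
est();lug()"
```

```text
t 10.5 phi 131.1373465138757 r 0.055580522701773494 h 0.013679457112725325 Ftan 1.3645270681850463 Frad 0.03300156751066963 Fa 5.822884792166296 w 0.2884581858078133 gf 30.00149333383888 q [-0.93   0.483  0.265  1.535  0.417  1.54  -0.696]
60 [189, 209, 239, 249, 253] 41
65 [184, 202, 231, 244, 246] 41
70 [188, 208, 233, 242, 243] 32
75 [187, 206, 229, 237, 239] 32
80 [187, 203, 225, 230, 234] 34
85 [183, 198, 217, 223, 226] 34
90 [188, 194, 209, 214, 217] 24
95 [187, 195, 196, 203, 210] 22
100 [190, 192, 195, 197, 197] 19
105 [188, 193, 196, 197, 199] 16
110 [184, 193, 196, 197, 199] 21
115 [175, 189, 196, 199, 200] 25
120 [177, 190, 197, 200, 202] 29
125 [176, 192, 198, 201, 204] 25
130 [188, 189, 190, 190, 191] 2
```

Call:
{"fn": "jog_arm", "kwargs": {"twist": [[0,0,0],[0,0,0],[0,0,0],[0,0,0],[0,0,0],[0,0,0]], "linear": [[0.2,-0.16,0.13],[0.19,-0.18,0.13],[0.18,-0.18,0.13],[0.16,-0.19,0.14],[0.16,-0.19,0.15],[0,0,0]], "jaw": [1,1,1,1,1,1]}}

```text
t: 11.2
tcp_pos: [0.5489, 0.2005, 0.1668]
tool_rot: [0.642, 0.694, -0.221, 0.239]
wrist_force: [-3.9, 3.3, 5.0]
grip_width: 0.288
gripper_force: 30.0
```

```bash
python3 -c "
from h import *
est()"
```

```text
t 11.2 phi 118.8933206083188 r 0.054924184764268344 h 0.013671757725316558 Ftan -1.8178682661134484 Frad -3.0960247050494623 Fa 6.202182938250008 w 0.2877724539230357 gf 30.002275658771396 q [-0.918  0.48   0.27   1.528  0.42   1.542 -0.674]
```

Call:
{"fn": "jog_arm", "kwargs": {"twist": [[0,0,0],[0,0,0],[0,0,0]], "linear": [[0.14,-0.2,0.15],[0.12,-0.21,0.15],[0,0,0]], "jaw": [1,1,1]}}

```text
t: 11.5
tcp_pos: [0.5514, 0.1966, 0.1697]
tool_rot: [0.642, 0.694, -0.221, 0.239]
wrist_force: [-4.0, 3.9, 4.7]
grip_width: 0.291
gripper_force: 30.0
```

```bash
python3 -c "
from h import *
est()"
```

```text
t 11.5 phi 113.21339435931715 r 0.05461164800561041 h 0.013678923124953106 Ftan -2.1756820233083687 Frad -3.113623880230392 Fa 6.288691510478106 w 0.2905925803849372 gf 30.002501201815903 q [-0.913  0.476  0.272  1.527  0.422  1.542 -0.666]
```

Call:
{"fn": "jog_arm", "kwargs": {"twist": [[0,0,0],[0,0,0],[0,0,0]], "linear": [[0.12,-0.22,0.16],[0.1,-0.22,0.15],[0,0,0]], "jaw": [1,1,1]}}

```text
t: 11.8
tcp_pos: [0.5533, 0.1924, 0.1727]
tool_rot: [0.642, 0.694, -0.221, 0.239]
wrist_force: [-3.5, 3.4, 4.9]
grip_width: 0.291
gripper_force: 30.0
```

```bash
python3 -c "
from h import *
est();lug()"
```

```text
t 11.8 phi 107.3357282853935 r 0.05430470449850334 h 0.013670085554677542 Ftan -1.1204861350670319 Frad -3.023139950386697 Fa 6.143913190327915 w 0.29079173113756906 gf 30.003528739325702 q [-0.908  0.472  0.275  1.527  0.425  1.543 -0.658]
60 [192, 212, 235, 250, 252] 40
65 [189, 206, 236, 245, 250] 38
70 [188, 210, 232, 240, 244] 29
75 [180, 197, 225, 237, 240] 36
80 [184, 197, 223, 228, 234] 37
85 [181, 195, 218, 223, 225] 31
90 [179, 194, 207, 214, 218] 28
95 [187, 190, 195, 203, 209] 22
100 [182, 189, 190, 191, 194] 20
105 [186, 189, 192, 194, 195] 19
110 [185, 190, 192, 192, 194] 20
115 [174, 183, 191, 192, 193] 25
120 [179, 189, 193, 195, 197] 26
125 [176, 190, 193, 194, 194] 25
130 [185, 186, 187, 190, 192] 3
```

Call:
{"fn": "jog_arm", "kwargs": {"twist": [[0,0,0],[0,0,0],[0,0,0]], "linear": [[0.08,-0.22,0.16],[0.07,-0.23,0.17],[0,0,0]], "jaw": [1,1,1]}}

```text
t: 12.2
tcp_pos: [0.5548, 0.188, 0.1759]
tool_rot: [0.642, 0.694, -0.221, 0.239]
wrist_force: [-4.6, 3.5, 4.5]
grip_width: 0.292
gripper_force: 30.0
```

```bash
python3 -c "
from h import *
est()"
```

```text
t 12.2 phi 101.41359918735985 r 0.0539743790307151 h 0.013692475837388082 Ftan -1.4445537549276741 Frad -4.064268488000579 Fa 5.915678460268525 w 0.29187179207989516 gf 30.002450603060424 q [-0.904  0.466  0.277  1.529  0.428  1.543 -0.651]
```

Call:
{"fn": "jog_arm", "kwargs": {"twist": [[0,0,0],[0,0,0],[0,0,0]], "linear": [[0.06,-0.23,0.16],[0.04,-0.23,0.17],[0,0,0]], "jaw": [1,1,1]}}

```text
t: 12.5
tcp_pos: [0.5556, 0.1839, 0.1788]
tool_rot: [0.642, 0.694, -0.221, 0.238]
wrist_force: [-4.4, 4.1, 2.4]
grip_width: 0.291
gripper_force: 30.0
```

```bash
python3 -c "
from h import *
est()"
```

```text
t 12.5 phi 95.983850911413 r 0.05367938174947086 h 0.013703599136678216 Ftan -2.6725278634389564 Frad -3.8136020817546337 Fa 4.466851071540375 w 0.29140772102992096 gf 30.00197128392756 q [-0.901  0.459  0.279  1.532  0.43   1.543 -0.644]
```

Call:
{"fn": "jog_arm", "kwargs": {"twist": [[0,0,0],[0,0,0],[0,0,0]], "linear": [[0.02,-0.16,0.11],[0.01,-0.16,0.11],[0,0,0]], "jaw": [1,1,1]}}

```text
t: 12.8
tcp_pos: [0.5556, 0.1828, 0.1796]
tool_rot: [0.641, 0.696, -0.22, 0.237]
wrist_force: [-3.8, 7.7, -0.7]
grip_width: 0.289
gripper_force: 30.0
```

```bash
python3 -c "
from h import *
est();lug()"
```

```text
t 12.8 phi 94.49061642364684 r 0.05350587346727023 h 0.013746834896407167 Ftan -7.132788873101273 Frad -2.6165122539709587 Fa 3.9708893666242457 w 0.28891109650294594 gf 29.999204319901764 q [-0.899  0.455  0.279  1.535  0.43   1.541 -0.64 ]
60 [195, 211, 237, 250, 252] 40
65 [189, 207, 235, 245, 248] 39
70 [184, 211, 233, 240, 244] 33
75 [181, 194, 223, 235, 238] 34
80 [183, 200, 222, 228, 233] 35
85 [179, 194, 215, 222, 227] 32
90 [177, 195, 206, 214, 218] 29
95 [182, 192, 195, 204, 208] 24
100 [183, 185, 188, 189, 190] 17
105 [180, 185, 187, 188, 190] 19
110 [180, 185, 188, 190, 192] 20
115 [177, 185, 189, 191, 193] 25
120 [180, 187, 190, 192, 193] 25
125 [176, 184, 190, 191, 193] 25
130 [178, 183, 188, 190, 191] 5
```

The force is rising and the motion has stalled, so this is the stop. One small push will confirm it.

Call:
{"fn": "jog_arm", "kwargs": {"twist": [[0,0,0],[0,0,0],[0,0,0]], "linear": [[0,-0.13,0.09],[0,-0.08,0.06],[0,0,0]], "jaw": [1,1,1]}}

```text
t: 13.2
tcp_pos: [0.5556, 0.1822, 0.1801]
tool_rot: [0.641, 0.697, -0.219, 0.237]
wrist_force: [-2.1, 10.2, -3.4]
grip_width: 0.286
gripper_force: 30.0
```

```bash
python3 -c "
from h import *
est()"
```

```text
t 13.2 phi 93.58818131537056 r 0.05339404064151545 h 0.013821306803351446 Ftan -10.471293061733956 Frad -0.6032716922756771 Fa 3.1585771834786076 w 0.28646530221059274 gf 29.997179531492293 q [-0.899  0.452  0.279  1.537  0.43   1.539 -0.637]
```

At the stop with 10.5 N at the grip, and the crank is no longer advancing. Next: relieve the push, open the jaw and retreat along the tool axis.

Call:
{"fn": "jog_arm", "kwargs": {"twist": [[0,0,0],[0,0,0],[0,0,0],[0,0,0],[0,0,0],[0,0,0],[0,0,0],[0,0,0],[0,0,0],[0,0,0]], "linear": [[0,0.12,-0.09],[0,0.12,-0.09],[0,0,0],[0,0,0],[0,0,0],[0,0,0],[0,0,0],[0,0,0],[0,0,0],[0,0,0]], "jaw": [1,1,1,-1,-1,-1,-1,-1,-1,-1]}}

```text
t: 14.2
tcp_pos: [0.5565, 0.1805, 0.1808]
tool_rot: [0.642, 0.694, -0.221, 0.239]
wrist_force: [-0.4, 0.0, 0.1]
grip_width: 0.844
gripper_force: 0.0
```

Call:
{"fn": "jog_arm", "kwargs": {"twist": [[0,0,0],[0,0,0],[0,0,0],[0,0,0],[0,0,0],[0,0,0],[0,0,0],[0,0,0],[0,0,0],[0,0,0]], "linear": [[-0.05,0.61,0.79],[-0.05,0.61,0.79],[-0.05,0.61,0.79],[-0.1,1.23,1.58],[-0.1,1.23,1.58],[-0.1,1.23,1.58],[-0.1,1.23,1.58],[-0.1,1.23,1.58],[-0.1,1.23,1.58],[0,0,0]], "jaw": [-1,-1,-1,-1,-1,-1,-1,-1,-1,-1]}}

```text
t: 15.2
tcp_pos: [0.5491, 0.2757, 0.3015]
tool_rot: [0.642, 0.695, -0.218, 0.239]
wrist_force: [0.6, -0.6, -0.2]
grip_width: 1.006
gripper_force: 0.0
```

```bash
python3 -c "
from h import *
B=O+.09*sx
P=eyes.get_image('top');W=cloud(P);k=(abs(W[...,2]-.345)<.006)&(P['frame'].mean(-1)<60)&(np.linalg.norm(W[...,:2]-B[:2],axis=-1)<.03);print('knob',k.sum(),W[k].mean(0),B)
report(np.array([.5122,.0538,.385]),0); lug()"
```

```text
knob 154 [0.512 0.055 0.344] [0.512 0.054 0.   ]
t 15.25 tcp [0.549 0.274 0.3  ] d cm [ -3.692 -22.043   8.48 ] rot deg [37.775  3.145 -0.046] F [1.069 0.105 0.568] q [-0.965  0.497  0.262  1.229  0.412  1.824 -0.605] w 1.0028127833894203
60 [191, 211, 233, 249, 252] 39
65 [189, 206, 234, 245, 249] 38
70 [184, 207, 226, 241, 244] 34
75 [181, 202, 232, 236, 240] 33
80 [183, 197, 218, 229, 234] 36
85 [180, 194, 217, 222, 225] 34
90 [178, 189, 205, 212, 216] 27
95 [183, 189, 197, 202, 208] 24
100 [184, 187, 188, 190, 191] 16
105 [180, 186, 188, 190, 194] 20
110 [179, 187, 189, 191, 192] 21
115 [174, 181, 191, 192, 195] 26
120 [178, 184, 189, 191, 193] 27
125 [180, 189, 189, 192, 195] 23
130 [179, 183, 188, 191, 192] 4
```

Call:
{"fn": "jog_arm", "kwargs": {"twist": [[3.78,0.31,0],[3.78,0.31,0],[3.78,0.31,0],[3.78,0.31,0],[3.78,0.31,0],[3.78,0.31,0],[3.78,0.31,0],[3.78,0.31,0],[3.78,0.31,0],[3.78,0.31,0],[0,0,0],[0,0,0]], "linear": [[-0.3,-1,1.7],[-0.3,-1,1.7],[-0.3,-2,1.7],[-0.3,-2,1.7],[-0.3,-2,1.7],[-0.4,-2,0],[-0.4,-2,0],[-0.4,-2,0],[-0.4,-2,0],[-0.4,-2,0],[-0.2,-2,0],[0,-2,0]], "jaw": [1,1,1,1,1,1,1,1,1,1,1,1]}}

```text
t: 16.55
tcp_pos: [0.5111, 0.0499, 0.3836]
tool_rot: [0.68, 0.733, -0.001, -0.001]
wrist_force: [-0.3, -0.3, 0.1]
grip_width: 0.03
gripper_force: 0.0
```

Call:
{"fn": "jog_arm", "kwargs": {"twist": [[0,0,0],[0,0,0]], "linear": [[0,0,0],[0,0,0]], "jaw": [1,1]}}

```text
t: 16.75
tcp_pos: [0.5116, 0.0527, 0.3837]
tool_rot: [0.679, 0.734, -0.001, -0.001]
wrist_force: [0.5, 1.0, 1.0]
grip_width: 0.003
gripper_force: 0.0
```

```bash
python3 -c "
from h import *
report(np.array([.512,.0545,.355]),0)"
```

```text
t 16.75 tcp [0.512 0.053 0.384] d cm [ 0.04   0.178 -2.872] rot deg [ 0.061 -0.139  0.053] F [0.51  1.014 0.988] q [-0.588 -0.009  0.432  1.511  0.005  1.642 -0.078] w 0.0034529001751165424
```

Call:
{"fn": "jog_arm", "kwargs": {"twist": [[0,0,0],[0,0,0],[0,0,0],[0,0,0],[0,0,0],[0,0,0],[0,0,0],[0,0,0],[0,0,0]], "linear": [[0,0.1,-1],[0,0,-1],[0,0,-1],[0,0,-0.5],[0,0,-0.3],[0,0,-0.3],[0,0,-0.3],[0,0,-0.3],[0,0,0]], "jaw": [1,1,1,1,1,1,1,1,1]}}

```text
t: 17.65
tcp_pos: [0.512, 0.0537, 0.3372]
tool_rot: [0.679, 0.734, -0.001, 0.0]
wrist_force: [-0.9, 0.3, 0.2]
grip_width: 0.006
gripper_force: 0.3
```

Call:
{"fn": "jog_arm", "kwargs": {"twist": [[0,0,0],[0,0,0],[0,0,0]], "linear": [[0,0,-0.3],[0,0,-0.3],[0,0,-0.2]], "jaw": [1,1,1]}}

```text
t: 17.95
tcp_pos: [0.5121, 0.0537, 0.3291]
tool_rot: [0.679, 0.734, -0.001, 0.0]
wrist_force: [-1.0, 1.1, 2.3]
grip_width: 0.006
gripper_force: 1.4
```

Call:
{"fn": "jog_arm", "kwargs": {"twist": [[0,0,0],[0,0,0],[0,0,0]], "linear": [[0,0,-0.2],[0,0,-0.2],[0,0,-0.1]], "jaw": [1,1,1]}}

```text
t: 18.25
tcp_pos: [0.5121, 0.0537, 0.3241]
tool_rot: [0.679, 0.734, -0.001, 0.0]
wrist_force: [-0.4, 1.6, 3.0]
grip_width: 0.007
gripper_force: 1.4
```

Moving freely at about 3 N. I'll keep going to the bottom until the force rises.

Call:
{"fn": "jog_arm", "kwargs": {"twist": [[0,0,0],[0,0,0],[0,0,0]], "linear": [[0,0,-0.2],[0,0,-0.2],[0,0,0]], "jaw": [1,1,1]}}

```text
t: 18.55
tcp_pos: [0.5123, 0.0537, 0.3233]
tool_rot: [0.679, 0.734, 0.0, 0.001]
wrist_force: [-4.2, 0.2, 14.7]
grip_width: 0.007
gripper_force: 7.5
```

Call:
{"fn": "jog_arm", "kwargs": {"twist": [[0,0,0],[0,0,0],[0,0,0],[0,0,0],[0,0,0],[0,0,0],[0,0,0],[0,0,0],[0,0,0]], "linear": [[0,0,0.5],[0,0,1],[0,0,2],[0,0,2],[0,0,2],[0,2,2],[0,3,1],[0,3,0],[0,0,0]], "jaw": [1,1,1,1,1,1,1,1,1]}}

```text
t: 19.45
tcp_pos: [0.5114, 0.1391, 0.4245]
tool_rot: [0.676, 0.737, -0.001, -0.001]
wrist_force: [0.2, 0.1, -0.5]
grip_width: 0.006
gripper_force: 0.0
```

```bash
python3 -c "
from h import *
B=O+.09*sx
for n in('top','side'):
    P=eyes.get_image(n);W=cloud(P);k=(W[...,2]>.3)&(W[...,2]<.36)&(P['frame'].mean(-1)<60)&(np.linalg.norm(W[...,:2]-B[:2],axis=-1)<.016);print(n,'knob',k.sum(),np.median(W[k],0) if k.any() else '')
    cv2.imwrite('pics/%s9.png'%n,P['frame'][:,:,::-1])
lug();print(env.state()['wrist_force'])
"
```

```text
top knob 140 [0.512 0.053 0.323]
side knob 158 [0.513 0.051 0.323]
60 [192, 213, 238, 249, 252] 39
65 [190, 205, 235, 245, 248] 39
70 [180, 201, 231, 241, 244] 32
75 [181, 201, 228, 236, 238] 35
80 [183, 199, 217, 230, 233] 35
85 [181, 194, 216, 222, 226] 34
90 [176, 191, 206, 213, 217] 28
95 [185, 193, 198, 204, 207] 23
100 [184, 187, 189, 190, 191] 17
105 [180, 187, 189, 190, 191] 19
110 [181, 185, 187, 190, 191] 21
115 [177, 183, 189, 191, 192] 25
120 [177, 184, 190, 192, 195] 26
125 [177, 185, 190, 191, 193] 24
130 [180, 185, 190, 190, 191] 6
[-0.527 -0.19   0.458]
```

View pics/side9.png

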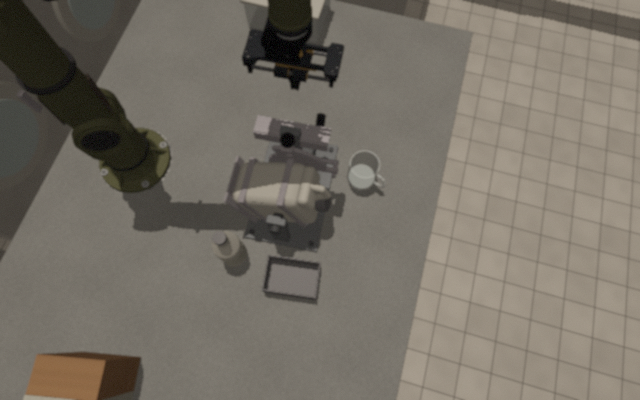

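The knob (pixel 289,140) now sits at z = 0.323, so the bolt is fully down. The lug rests on the pin. The jug (363,172), bottle (230,250) and tray (292,278) have not moved, and the gripper is clear.

```bash
python3 -c "
from h import *
print(env.sign_off())"
```

```text
the job is handed in; nothing more can be done
None
```

I wound the crank clockwise until the cradle reached its pouring stop (about 10.5 N at the grip), let go, pushed the lock bolt fully down (22 mm), left the jug, bottle and tray untouched, and handed the job in at about 19.6 s of the 64 s allowed; the sign-off gave no verdict.

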